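# Lay out the bracket-painting station

## Robot

A 6-joint arm with a two-finger parallel gripper is mounted at the origin on the work surface. World frame = base frame: x ahead of the robot, y to its left, z up, the work surface at z = 0. Lengths are in m, angles in degrees, forces in N, time in s.
With the tool pointing down it reaches from about 0.35 to 0.925 m from the base axis. Payload 6.4 kg.
Tool frame: the origin (TCP) lies on the centre line of the jaws, within the pads' length; the fingertips stand 17 mm ahead of it and the grasp point (between the pads) lies 2 mm behind it (bot.finger_overhang is the distance from the TCP to the fingertips, in m); z points along the fingers, y is the line along which they close (so a half turn about z gives the same grasp; the last joint's range is limited). The gripper opens to 94 mm and grips with 3 to 60 N. Pads are 16 mm wide; open, the fingers measure 119 mm over their backs; the gripper's body (75 mm by 177 mm) begins 78 mm behind the grasp point.
Start: joints at [-74.605, 14.043, 89.255, -0, 76.702, -9.975], TCP at [0.279, -0.587, 0.222] pointing down, gripper open.
Joint ranges: [-179.41, 179.41], [-58.25, 129.5], [7.25, 145.43], [-54.29, 234.29], [11.92, 165.04], [-157.13, 157.13]. Speed limits (degrees/s): [147.25, 147.25, 180, 180, 180, 180].

## Interface

Orientations are given as a 3x3 rotation matrix whose columns are the frame's x, y, z axes.
In Python, from bench import sensors, read_camera, close_job, models, bot gives the robot as it stands.
- The arm moves only by the shell command python3 -m crank 'ROWS' [FORCE]. ROWS is JSON, a list of rows, each a list of 3 entries, a list of its own where there are three numbers: the shift along the world's x, y, z in units of 50 mm (1.0 is 50 mm), then the turn about the world's z in units of 5 degrees (1.0 is 5 degrees), then the opening, from -1 (shut) to 1 (fully open). A call has 1 to 5 rows; each row shifts and turns the commanded pose from where the row before left it; what a row does not reach is not made up. A row lasts 1/10 s, in which the tool goes at most 50 mm and 8.59 degrees, less where a joint would pass 70% of its speed; a pose out of reach is approached as far as the arm can. A call is refused whole if a number of a shift passes 1 or a number of a turn 1, either way. A call with a gripper value outside its range is refused whole. The fingers move at their own pace and stop on an object; FORCE is the grip in N (left out, the last holds). Time passes only in rows, so rows that do not move let the fingers close. It gives the time, the measured TCP pose, the force, the opening and the grip force at its end, in the units of the state.
- sensors.sense(): the state, without advancing time (a new reading comes with each control period).
- read_camera(name): name is "scene" or "top"; returns a dict with "color" (384x512x3 uint8, blue, green, red), "mtx" (3x3 intrinsics, pixels), "extrinsics" (4x4, takes a point from camera to world coordinates). Camera axes: x right, y down, z forward; pixel columns grow to the right and rows downward; lengths in m; the calibration is good to about 2 mm. A picture is of the moment at which its call begins. There is no depth.
- close_job(): hands the job in; it is judged then, once.
Trained networks look in the newest picture that a camera, given by its name, has taken for a name from the list of things; names that differ only in an ending like _2 or _b are one class to them, and where a whole thing is asked for, a point or a joint stands for the part that bears it (a point fixed in the world has none). Each returns a list of dicts, best first, with "p" (0 to 1); they miss things now and then, are a little off and sometimes report something else, mostly with a low value. They report only what shows in the picture. A call takes as long as a camera call.
- models.trace(label, camera): "mask" (384x512 bool, what is visible of it) and "rect" ([centre column, centre row, width, height] in pixels, round what is visible of it).
- models.place_of(label, camera): "location" ([column, row] in pixels: a listed point, or the origin of a listed thing).
The state is a dict: "clock": time; "joint_pos": joint angles; "qvel": joint speeds; "joint_efforts": joint torques, N m; "position": TCP position; "orientation": TCP orientation; "ft_force": force on the tool from outside, world axes, zero at the start; "wrist_torque": the same for the moment, N m; "width": finger opening in m; "gripper_force": force on a finger pad.
Only numpy, scipy, OpenCV 4.12 (cv2) and the standard library are available. Lean on these libraries where they do the work, as an engineer would, in place of code of your own. Each camera call takes 0.05 s, during which the arm holds its last target. There are 200 camera calls.

## Task

Set out the mat for painting a pair of picture brackets: lay the left-hand bracket flat in the middle of the blue tray and the right-hand bracket flat in the middle of the yellow tray (looking down along the rib towards the end with the foot, the left-hand one's foot goes off to the left), either way round. Stand the white tub midway between the two trays, in line with their centres, with the small magenta pot upright on the middle of its lid, and stand the orange bottle straight behind the middle of the yellow tray (on the side away from the robot), leaving a gap of 2 cm. Do not disturb the green bottle or the glass jar, and leave everything upright and let go.

Things in the scene. Friction and masses are not known exactly. Their poses are not given: they have to be found in the camera images.
- left_bracket: dark grey bracket, 72 x 48 mm, 34 high, 70 g, flat: L-shaped plate 5 mm thick (strip 72 x 18 with a foot 24 wide at one end), upright rib 10 mm thick, 5 to 34 mm up along the strip: grip it. From above, looking along the rib to the foot end, the foot goes left. Origin: underside, centre of outline; x along the rib to the foot end, z up; rib centre line at y=-15 mm, foot to y=+24 mm
- right_bracket: dark grey bracket, 72 x 48 mm, 34 high, 70 g, flat: L-shaped plate 5 mm thick (strip 72 x 18 with a foot 24 wide at one end), upright rib 10 mm thick, 5 to 34 mm up along the strip: grip it. From above, looking along the rib to the foot end, the foot goes right. Origin: underside, centre of outline; x along the rib to the foot end, z up; rib centre line at y=+15 mm, foot to y=-24 mm
- tub: white round lidded primer tub with a red band, 58 mm diameter, 70 mm high, flat lid, straight sides, about 0.2 kg, upright. Origin: centre of its underside, z up
- pot: small magenta paint pot with a black cap, 52 mm high: straight body 34 mm diameter up to 34 mm, then a cap 26 mm diameter; about 50 g, upright. Origin: centre of its underside, z up
- orange_bottle: orange paint bottle with a black band and white cap, 115 mm high: straight body 50 mm diameter up to 82 mm, then a shoulder and a cap 24 mm diameter; about 0.16 kg, upright. Origin: centre of its underside, z up
- blue_tray: light blue open tray, 120 (x) by 130 (y) by 26 mm high, walls and floor 4 mm, fixed. Origin: centre of its underside, at table height; x to its back (away from the robot), y to its left. The two trays are parallel, side by side on the mat, 240 to 260 mm between centres; which is on the left changes
- yellow_tray: yellow open tray, 120 (x) by 130 (y) by 26 mm high, walls and floor 4 mm, fixed. Origin: centre of its underside, at table height; x to its back (away from the robot), y to its left. The two trays are parallel, side by side on the mat, 240 to 260 mm between centres; which is on the left changes
- mat: dark navy cutting mat under the trays, 250 (x) by 420 mm (y), flat and so thin (1 mm) that things on it stand at table height. Origin: its centre; x to its back edge (away from the robot), y to its left. The trays stand square on it, centres 35 mm in front of its middle. The places between and close behind the trays start empty
- green_bottle: bright green paint bottle, same shape and size as the orange one (50 mm diameter, 115 mm high), loose, standing among the things; to be left alone. Origin: centre of its underside
- jar: greenish glass jar with a dark metal lid, 60 mm diameter, 89 mm high, loose, standing among the things; to be left alone. Origin: centre of its underside

How it is judged (in metres and radians):
At the end, for the whole second after the job is handed in: Brackets flat in own trays (left blue, right yellow), within 18 mm of centre; tub between, within 143 mm of both tray centres, 15 mm of their line; pot on lid within 12 mm; orange bottle behind yellow tray, gap 5-35 mm, 15 mm of its middle line; all upright, at rest (horizontal distance between left_bracket and blue_tray below 0.018 m and z of left_bracket in the frame of blue_tray between 0.001 and 0.008 m and angle between each of left_bracket, right_bracket's own z axis and vertical below 0.1 rad and horizontal distance between right_bracket and yellow_tray below 0.018 m and z of right_bracket in the frame of yellow_tray between 0.001 and 0.008 m and horizontal distance between tub and blue_tray below 0.143 m and horizontal distance between tub and yellow_tray below 0.143 m and x of tub in the frame of blue_tray between -0.015 and 0.015 m and height (world z) of each of tub, orange_bottle below 0.004 m and angle between each of tub, pot, orange_bottle's own z axis and vertical below 0.08 rad and horizontal distance between pot and tub below 0.012 m and z of pot in the frame of tub between 0.066 and 0.074 m and x of orange_bottle in the frame of yellow_tray between 0.09 and 0.12 m and y of orange_bottle in the frame of yellow_tray between -0.015 and 0.015 m and linear speed of each of left_bracket, right_bracket, tub, pot, orange_bottle below 0.02 m/s); the robot touches nothing.
It fails at once if the green bottle is pushed more than 15 mm from its place or tipped (distance of green_bottle from where it was at the start of the episode above 0.015 m or angle between green_bottle's own z axis and vertical above 0.2 rad).
It fails at once if the glass jar is pushed more than 15 mm from its place or tipped (distance of jar from where it was at the start of the episode above 0.015 m or angle between jar's own z axis and vertical above 0.2 rad).
It also fails if it takes over 131 s, if anything falls off the work surface, if the arm or the gripper's body presses on something with over 40 N, if the wrist force passes 120 N, or if a joint passes its speed limit or range.

## Working session

There is one attempt and no reset: what is moved stays moved. The work goes in short steps, Python scripts to look and compute and a shell command to move; the robot and the scene stay as the last step left them, time stands still between calls to the robot, and variables do not carry over. Pictures are saved under pics/ and viewed, at most 14 in all, crops included, and the job is handed in when it is done.

```bash
mkdir -p pics; ls; cat > h.py <<'E'
import numpy as np, cv2
from bench import sensors, read_camera, close_job, models, bot
def ray(cam,px,z):
    d=np.linalg.inv(cam["mtx"])@np.array([px[0],px[1],1.]); E=np.array(cam["extrinsics"])
    d=E[:3,:3]@d; o=E[:3,3]; return (o+d*(z-o[2])/d[2])
def proj(cam,p):
    E=np.linalg.inv(np.array(cam["extrinsics"])); q=E[:3,:3]@np.array(p)+E[:3,3]; q=np.array(cam["mtx"])@q; return q[:2]/q[2]
E
python3 - <<'E'
from h import *
s=sensors.sense(); print(s["position"],s["orientation"],s["width"])
for c in("top","scene"):
    cam=read_camera(c); cv2.imwrite(f"pics/{c}0.png",cam["color"]); print(c,np.round(np.array(cam["extrinsics"])[:3,3],3))
    for l in "left_bracket right_bracket tub pot orange_bottle blue_tray yellow_tray mat green_bottle jar".split():
        for r in models.place_of(l,c)[:2]:
            print(l,round(r["p"],2),np.round(r["location"],1),np.round(ray(cam,r["location"],0),3)[:2])
E
```

```text
pics
[ 0.27834779 -0.58676913  0.22137644] [[ 9.03571936e-01  4.28436090e-01 -5.22794499e-04]
 [ 4.28436298e-01 -9.03570150e-01  1.82264870e-03]
 [ 3.08506976e-04 -1.87087835e-03 -9.99998202e-01]] 0.09388007587235621
top [0.354 0.01  1.24 ]
left_bracket 0.55 [157.8 177.7] [0.605 0.311]
left_bracket 0.19 [286.2 212.3] [ 0.503 -0.1  ]
right_bracket 0.49 [254.6 149.7] [0.704 0.004]
tub 0.59 [346.9 176.9] [ 0.621 -0.293]
tub 0.42 [288.4 214.2] [ 0.497 -0.107]
pot 0.66 [121.4 199.5] [0.532 0.422]
orange_bottle 0.91 [362.6 252.1] [ 0.384 -0.338]
blue_tray 0.68 [289.9 213.1] [ 0.5   -0.112]
blue_tray 0.5 [121.6 198.1] [0.536 0.421]
yellow_tray 0.73 [209.9 222.2] [0.466 0.139]
mat 0.87 [249.4 206.3] [0.519 0.016]
green_bottle 0.86 [387.1 213.4] [ 0.506 -0.418]
jar 0.68 [139.8 238.5] [0.411 0.355]
scene [0.991 0.333 0.935]
left_bracket 0.72 [350.8 275.1] [0.604 0.313]
right_bracket 0.77 [220.4 235.7] [ 0.71  -0.005]
tub 0.76 [160.1 158.9] [ 0.626 -0.298]
pot 0.78 [404.7 275.5] [0.528 0.417]
orange_bottle 0.95 [206.6 105.6] [ 0.391 -0.323]
orange_bottle 0.46 [161.5 156.5] [ 0.618 -0.301]
blue_tray 0.97 [237.6 164.6] [ 0.511 -0.106]
yellow_tray 0.84 [321.4 198.4] [0.465 0.144]
mat 0.7 [273.9 188.4] [0.514 0.023]
mat 0.28 [401.3 226.2] [0.414 0.353]
green_bottle 0.57 [155.3 117.5] [ 0.522 -0.419]
green_bottle 0.57 [275.8 188.3] [0.511 0.027]
jar 0.76 [401.7 228.1] [0.418 0.356]
```

View pics/top0.png

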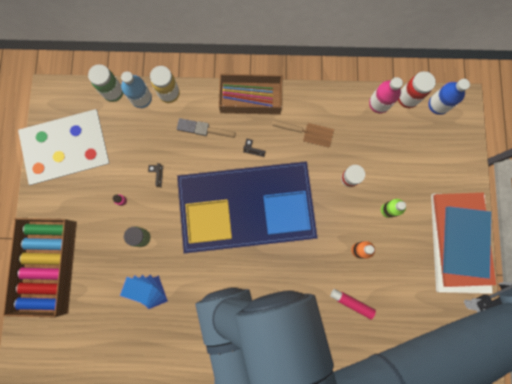

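View pics/scene0.png

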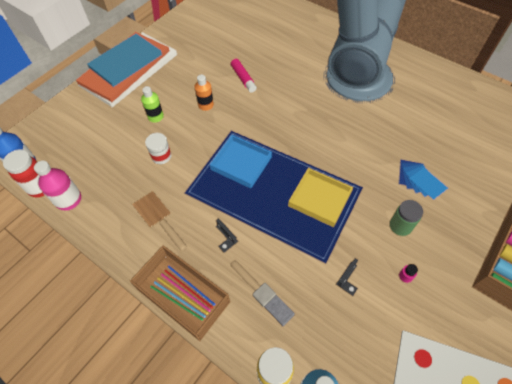

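The top view shows yellow tray (209,222), blue tray (288,213), brackets at (157,175) and (254,149), tub (354,175), pot (120,199), orange (364,250), green (396,208) and jar (137,237). The scene view agrees. Next I'll fit silhouettes in both cameras.

```bash
cat > fit.py <<'E'
from h import *
from scipy.optimize import minimize
def cyl(r,z0,z1,r1=None):
    a=np.linspace(0,2*np.pi,32,endpoint=False); r1=r1 or r
    return np.vstack([np.c_[r*np.cos(a),r*np.sin(a),0*a+z0],np.c_[r1*np.cos(a),r1*np.sin(a),0*a+z1]])
def box(x0,x1,y0,y1,z0,z1): return np.array([[x,y,z] for x in(x0,x1) for y in(y0,y1) for z in(z0,z1)],float)
bot_=[cyl(.025,0,.082),cyl(.025,.082,.095,.012),cyl(.012,.095,.115)]
def br(s): # s=+1 left
    return [box(-.036,.036,*sorted((-s*.024,-s*.006)),0,.005),box(.012,.036,*sorted((-s*.024,s*.024)),0,.005),box(-.036,.036,*sorted((-s*.02,-s*.01)),0.005,.034)]
M=dict(left_bracket=br(1),right_bracket=br(-1),tub=[cyl(.029,0,.07)],pot=[cyl(.017,0,.034),cyl(.013,.034,.052)],orange_bottle=bot_,green_bottle=bot_,jar=[cyl(.03,0,.089)],
 blue_tray=[box(-.06,.06,-.065,.065,0,.026)],yellow_tray=[box(-.06,.06,-.065,.065,0,.026)],mat=[box(-.125,.125,-.21,.21,0,.001)])
S=4
def sil(cam,parts,p,z0=0):
    c,s=np.cos(p[2]),np.sin(p[2]); R=np.array([[c,-s,0],[s,c,0],[0,0,1]]); im=np.zeros((384*S,512*S),np.uint8)
    for q in parts:
        w=q@R.T+[p[0],p[1],z0]; uv=np.array([proj(cam,v) for v in w]); h=cv2.convexHull(((uv+.5)*S*16).astype(np.int32))
        cv2.fillConvexPoly(im,h,255,cv2.LINE_AA,4)
    return cv2.resize(im,(512,384),interpolation=cv2.INTER_AREA)/255.
def mask(label,cname,cam,xy,maxd=25):
    t=[r for r in models.trace(label,cname) if np.hypot(*(np.array(r["rect"][:2])-proj(cam,[*xy,.02])))<maxd]
    return t[0]["mask"].astype(float) if t else None
def fit(cams,masks,parts,p0,z0=0,yaw=True):
    x0=np.array(p0,float); sc=np.array([.01,.01,.15])
    n=3 if yaw else 2
    def f(u):
        p=x0.copy(); p[:n]+=u*sc[:n]
        return sum(np.abs(sil(c,parts,p,z0)-m).sum()/m.sum() for c,m in zip(cams,masks))
    r=minimize(f,np.zeros(n),method="Nelder-Mead",options=dict(initial_simplex=np.vstack([np.zeros(n),np.eye(n)]),xatol=.02,fatol=.002,maxiter=80))
    p=x0.copy(); p[:n]+=r.x*sc[:n]; return p,r.fun
E
python3 - <<'E'
from fit import *
G=dict(mat=(.517,.02),blue_tray=(.505,-.109),yellow_tray=(.466,.141),tub=(.623,-.295),pot=(.53,.42),orange_bottle=(.388,-.33),green_bottle=(.514,-.418),jar=(.415,.355),left_bracket=(.605,.312),right_bracket=(.707,0))
cams={c:read_camera(c) for c in("top","scene")}
for l,xy in G.items():
    ms={c:mask(l,c,cams[c],xy) for c in cams}; k=[c for c in ms if ms[c] is not None]
    if l=="mat": # only outer hull
        for c in k:
            pts=np.argwhere(ms[c]>0)[:,::-1]; cv2.fillConvexPoly(ms[c],cv2.convexHull(pts.astype(np.int32)),1)
    if not k: print(l,"none");continue
    C=[cams[c] for c in k]; m=[ms[c] for c in k]
    if "bracket" in l:
        for lab in("left_bracket","right_bracket"):
            res=[fit(C,m,M[lab],(*xy,y)) for y in np.arange(0,6.28,.785)]; b=sorted(res,key=lambda r:r[1])[:2]
            print(l,"as",lab,k,[(np.round(q[0],3),round(q[1],2)) for q in b])
    else:
        t="tray" in l or l=="mat"; p,e=fit(C,m,M[l],(*xy,.1 if t else 0),yaw=t); print(l,k,np.round(p,4),round(e,2), [np.round(fit([a],[b],M[l],p,yaw=t)[0],3) for a,b in zip(C,m)])
im=[]
for c in cams:
    for l in("left_bracket","right_bracket"):
        u,v=proj(cams[c],[*G[l],.0]).astype(int); im.append(cv2.resize(cams[c]["color"][v-20:v+20,u-20:u+20],(290,290),interpolation=cv2.INTER_CUBIC))
cv2.imwrite("pics/br.png",np.vstack([np.hstack(im[:2]),np.hstack(im[2:])]))
E
```

```text
mat ['top', 'scene'] [0.5204 0.025  0.1349] 0.05 [array([0.519, 0.027, 0.134]), array([0.521, 0.024, 0.136])]
blue_tray ['top', 'scene'] [ 0.5019 -0.1004  0.1355] 0.09 [array([ 0.502, -0.098,  0.13 ]), array([ 0.502, -0.102,  0.134])]
yellow_tray ['top', 'scene'] [0.4692 0.1416 0.1294] 0.11 [array([0.469, 0.144, 0.14 ]), array([0.469, 0.139, 0.134])]
tub ['top', 'scene'] [ 0.6191 -0.3021  0.    ] 0.14 [array([ 0.619, -0.301,  0.   ]), array([ 0.618, -0.305,  0.   ])]
pot ['top', 'scene'] [0.5289 0.4193 0.    ] 0.26 [array([0.529, 0.421, 0.   ]), array([0.529, 0.418, 0.   ])]
orange_bottle ['scene'] [ 0.3923 -0.3269  0.    ] 0.07 [array([ 0.392, -0.327,  0.   ])]
green_bottle ['top'] [ 0.5181 -0.4197  0.    ] 0.09 [array([ 0.518, -0.42 ,  0.   ])]
jar ['top', 'scene'] [0.415  0.3487 0.    ] 0.27 [array([0.414, 0.35 , 0.   ]), array([0.416, 0.348, 0.   ])]
left_bracket as left_bracket ['top', 'scene'] [(array([0.611, 0.319, 6.271]), np.float64(0.46)), (array([ 0.611,  0.319, -0.011]), np.float64(0.46))]
left_bracket as right_bracket ['top', 'scene'] [(array([0.617, 0.302, 0.492]), np.float64(1.25)), (array([0.617, 0.301, 0.487]), np.float64(1.25))]
right_bracket as left_bracket ['top', 'scene'] [(array([0.694, 0.01 , 0.946]), np.float64(1.06)), (array([0.694, 0.01 , 0.942]), np.float64(1.06))]
right_bracket as right_bracket ['top', 'scene'] [(array([0.712, 0.002, 1.377]), np.float64(0.38)), (array([0.712, 0.002, 1.379]), np.float64(0.38))]
```

View pics/br.png

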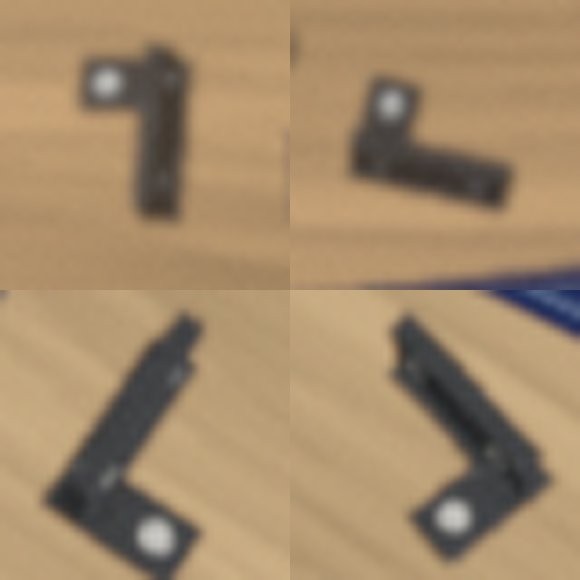

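The left crop is a left-hand bracket with its rib along +x. The right crop is a right-hand one with its foot end towards +y, so the labels hold. The tray and mat fits agree within 1 mm. Next I'll refine the bracket poses with filled masks and print the grasp moves.

```bash
python3 - <<'E'
from fit import *
cams={c:read_camera(c) for c in("top","scene")}
for l,p0 in dict(left_bracket=(.611,.319,-.01),right_bracket=(.712,.002,1.378)).items():
    ms=[]
    for c in cams:
        m=mask(l,c,cams[c],p0[:2])
        # dark or white-dot pixels near
        u,v=proj(cams[c],[*p0[:2],.01]); n=np.zeros((384,512),np.uint8); g=cams[c]["color"].astype(int)
        win=np.zeros_like(n); cv2.circle(win,(int(u),int(v)),22 if c=="top" else 30,1,-1)
        r=g[...,2]-g[...,0]; n=((r<28)&(win>0)).astype(np.uint8)   # grey = low saturation
        k,lab,st,_=cv2.connectedComponentsWithStats(n); n=(lab==1+np.argmax(st[1:,4])).astype(float)
        print(c,m.sum(),n.sum()); ms.append(n)
    C=list(cams.values())
    for mm,CC in((ms,C),(ms[:1],C[:1]),(ms[1:],C[1:])):
        p,e=fit(CC,mm,M[l],p0); s=-.015 if l[0]=="l" else .015
        print(l,np.round(p,4),round(e,2),"rib",np.round([p[0]-s*np.sin(p[2]),p[1]+s*np.cos(p[2])],4), "deg",round(np.degrees(p[2]),1))
E
```

```text
Traceback (most recent call last):
AttributeError: 'NoneType' object has no attribute 'sum'
```

```bash
python3 -m crank '[[[1,1,0],1,1],[[1,1,0],1,1],[[1,1,0],1,1],[[1,1,0],1,0],[[1,1,0],1,0]]' 30; python3 -m crank '[[[1,1,0],1,0],[[1,1,0],1,0],[[0.5,1,0],1,0],[[0,1,0],1,0],[[0,1,0],1,0]]'
```

```text
clock: 2.85
position: [0.4565, -0.409, 0.2227]
orientation: [[0.635, 0.772, 0.0], [0.772, -0.635, -0.0], [-0.0, 0.0, -1.0]]
ft_force: [0.2, -0.8, 0.0]
width: 0.0817
gripper_force: 0.0
clock: 3.35
position: [0.5487, -0.1931, 0.2224]
orientation: [[0.249, 0.969, 0.0], [0.969, -0.249, 0.0], [0.0, 0.0, -1.0]]
ft_force: [1.6, 0.8, -0.0]
width: 0.0471
gripper_force: 0.0
```

```bash
python3 - <<'E'
from fit import *
cams={c:read_camera(c) for c in("top","scene")}
print(sensors.sense()["position"])
for l,p0 in dict(left_bracket=(.611,.319,-.01),right_bracket=(.712,.002,1.378)).items():
    ms=[]
    for c in cams:
        u,v=proj(cams[c],[*p0[:2],.01]); n=np.zeros((384,512),np.uint8); g=cams[c]["color"].astype(int)
        win=np.zeros_like(n); cv2.circle(win,(int(u),int(v)),20 if c=="top" else 30,1,-1)
        r=g[...,2]-g[...,0]; n=((r<28)&(win>0)).astype(np.uint8)
        k,lab,st,_=cv2.connectedComponentsWithStats(n); n=(lab==lab[int(v)-3:int(v)+4,int(u)-3:int(u)+4].max()).astype(float); n=(lab==1+np.argmax(st[1:,4])).astype(float)
        ms.append(n)
    C=list(cams.values())
    for mm,CC in((ms,C),(ms[:1],C[:1]),(ms[1:],C[1:])):
        p,e=fit(CC,mm,M[l],p0); s=-.015 if l[0]=="l" else .015
        print(l,[int(x.sum()) for x in mm],np.round(p,4),round(e,2),"rib",np.round([p[0]-s*np.sin(p[2]),p[1]+s*np.cos(p[2])],4), "deg",round(np.degrees(p[2]),1))
E
```

```text
[ 0.5484106  -0.19008382  0.2223479 ]
left_bracket [148, 312] [ 0.6097  0.3188 -0.0015] 0.94 rib [0.6097 0.3038] deg -0.1
left_bracket [148] [0.6125 0.3227 0.1275] 0.62 rib [0.6144 0.3078] deg 7.3
left_bracket [312] [ 0.6089  0.318  -0.0077] 0.3 rib [0.6088 0.303 ] deg -0.4
right_bracket [153, 296] [7.1110e-01 9.0000e-04 1.3071e+00] 0.8 rib [0.6967 0.0048] deg 74.9
right_bracket [153] [0.7116 0.003  1.3653] 0.52 rib [0.6969 0.0061] deg 78.2
right_bracket [296] [7.1120e-01 1.0000e-04 1.2974e+00] 0.27 rib [0.6967 0.0042] deg 74.3
```

```bash
python3 -m crank '[[[0.8,0.97,-0.4],0.3,0],[[0.8,0.97,-0.4],0,0],[[0.8,0.97,-0.4],0,0],[[0.57,0.97,-0.4],0,0],[[0,0,0],0,0]]'; python3 -m crank '[[[0,0,-0.4],0,0],[[0,0,0],0,0]]'
```

```text
clock: 3.95
position: [0.6635, -0.0404, 0.1568]
orientation: [[0.223, 0.975, -0.004], [0.975, -0.223, 0.002], [0.001, -0.004, -1.0]]
ft_force: [-1.3, -0.7, -0.5]
width: 0.0469
gripper_force: 0.0
clock: 4.15
position: [0.6617, -0.0449, 0.1377]
orientation: [[0.228, 0.974, -0.005], [0.974, -0.228, 0.001], [-0.0, -0.005, -1.0]]
ft_force: [0.3, 0.1, -1.2]
width: 0.0469
gripper_force: 0.0
```

```bash
python3 -m crank '[[[0.35,0.5,-0.4],0,0],[[0.35,0.5,-0.4],0,0],[[0,0,-0.3],0,0],[[0,0,0],0,0],[[0,0,0],0,0]]'; python3 - <<'E'
from h import *
im=[]
for n in("top","scene"):
    c=read_camera(n); u,v=proj(c,[.69,.01,.03]).astype(int); im.append(cv2.resize(c["color"][v-40:v+40,u-40:u+40],(390,390),interpolation=cv2.INTER_CUBIC))
cv2.imwrite("pics/g1.png",np.hstack(im)); print(sensors.sense()["position"])
E
```

```text
clock: 4.65
position: [0.698, 0.0043, 0.0858]
orientation: [[0.229, 0.974, -0.0], [0.974, -0.229, -0.0], [-0.0, 0.0, -1.0]]
ft_force: [-0.1, -0.6, -0.1]
width: 0.047
gripper_force: 0.0
[0.698706   0.00434388 0.08690184]
```

View pics/g1.png

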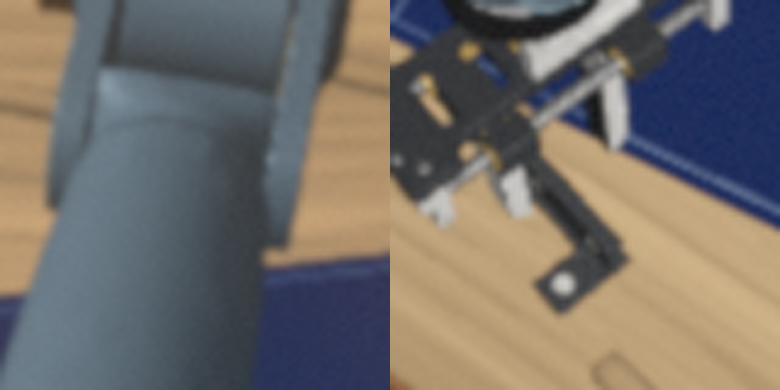

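Scene view: the white fingertips (515,195) and (615,135) straddle the rib. Now down and grip.

```bash
python3 -m crank '[[[0,0,-0.4],0,0],[[0,0,-0.4],0,0],[[0,0,-0.4],0,0],[[0,0,0],0,0],[[0,0,0],0,0]]'; python3 -m crank '[[[0,0,0],0,-1],[[0,0,0],0,-1],[[0,0,0],0,-1],[[0,0,0],0,-1],[[0,0,0],0,-1]]' 30;  python3 -m crank '[[[0,0,0],0,-1],[[0,0,0],0,-1],[[0,0,0.4],0,-1],[[0,0,0.4],0,-1],[[0,0,0.4],0,-1]]'
```

```text
clock: 5.25
position: [0.6982, 0.0055, 0.0255]
orientation: [[0.228, 0.974, -0.0], [0.974, -0.228, 0.0], [-0.0, -0.0, -1.0]]
ft_force: [0.4, 0.0, 1.0]
width: 0.0473
gripper_force: 0.0
clock: 5.75
position: [0.6982, 0.0058, 0.0255]
orientation: [[0.227, 0.974, -0.0], [0.974, -0.227, 0.0], [0.0, -0.0, -1.0]]
ft_force: [-1.3, -0.5, 0.6]
width: 0.0107
gripper_force: 0.3
clock: 6.25
position: [0.6984, 0.0057, 0.0871]
orientation: [[0.227, 0.974, 0.001], [0.974, -0.227, -0.0], [0.0, 0.001, -1.0]]
ft_force: [-0.4, -0.3, -0.1]
width: 0.0095
gripper_force: 30.0
```

```bash
python3 -m crank '[[[-0.6,0.33,0],0.52,-1],[[-0.6,0.33,0],0.52,-1],[[-0.6,0.33,0],0.52,-1],[[-0.6,0.33,0],0.52,-1],[[-0.6,0.33,0],0.52,-1]]'; python3 -m crank '[[[-0.6,0.33,0],0.52,-1],[[-0.6,0.33,0],0.52,-1],[[-0.6,0.33,0],0.52,-1],[[0,0,0],0,-1],[[0,0,0],0,-1]]'; python3 -m crank '[[[0,0,0],0,-1]]'
```

```text
clock: 6.75
position: [0.5474, 0.0888, 0.0865]
orientation: [[0.001, 1.0, 0.002], [1.0, -0.001, -0.0], [-0.0, 0.002, -1.0]]
ft_force: [-0.2, 0.5, 0.6]
width: 0.0098
gripper_force: 30.0
clock: 7.25
position: [0.4587, 0.138, 0.0864]
orientation: [[-0.134, 0.991, 0.002], [0.991, 0.134, -0.0], [-0.0, 0.002, -1.0]]
ft_force: [0.3, -0.7, 0.2]
width: 0.0098
gripper_force: 30.0
clock: 7.35
position: [0.4597, 0.1374, 0.0863]
orientation: [[-0.133, 0.991, 0.002], [0.991, 0.133, 0.0], [-0.0, 0.002, -1.0]]
ft_force: [0.4, 1.3, -1.4]
width: 0.0098
gripper_force: 30.0
```

```bash
python3 -m crank '[[[-0.11,0.07,0],0,-1],[[0,0,-0.3],0,-1],[[0,0,-0.3],0,-1],[[0,0,-0.3],0,-1],[[0,0,-0.21],0,-1]]'; python3 -m crank '[[[0,0,0],0,-1],[[0,0,0],0,-1],[[0,0,0],0,-0.4],[[0,0,0],0,-0.4],[[0,0,0],0,-0.4]]'; python3 -m crank '[[[0,0,0.3],0,-0.4],[[0,0,0.6],0,-0.4],[[0,0,0.8],0,-0.4]]'
```

```text
clock: 7.85
position: [0.4526, 0.141, 0.0289]
orientation: [[-0.133, 0.991, -0.001], [0.991, 0.133, -0.0], [0.0, -0.001, -1.0]]
ft_force: [-6.3, -0.9, 38.5]
width: 0.0096
gripper_force: 30.0
clock: 8.35
position: [0.4529, 0.1413, 0.03]
orientation: [[-0.133, 0.991, 0.001], [0.991, 0.133, 0.0], [-0.0, 0.001, -1.0]]
ft_force: [0.3, -0.5, -0.0]
width: 0.0276
gripper_force: 0.0
clock: 8.65
position: [0.451, 0.1411, 0.1142]
orientation: [[-0.133, 0.991, -0.004], [0.991, 0.133, -0.0], [0.0, -0.004, -1.0]]
ft_force: [1.6, -0.9, -0.3]
width: 0.0283
gripper_force: 0.0
```

```bash
python3 -m crank '[[[0.18,0.19,0],1,-0.4],[[0.18,0.19,0],1,0],[[0.18,0.19,0],1,0],[[0.18,0.19,0],1,0],[[0.18,0.19,0],1,0]]'; python3 -m crank '[[[0.18,0.19,0],1,0],[[0.18,0.19,0],1,0],[[0.18,0.19,0],1,0],[[0.18,0.19,0],1,0],[[0.18,0.19,0],1,0]]'; python3 -m crank '[[[0.18,0.19,0],1,0],[[0.18,0.19,0],1,0],[[0.18,0.19,0],1,0],[[0.18,0.19,0],1,0],[[0.18,0.19,0],1,0]]';python3 -m crank '[[[0.18,0.19,0],1,0],[[0.1,0.19,0],0.28,0],[[0,0,0],0,0],[[0,0,0],0,0],[[0,0,0],0,0]]'
```

```text
clock: 9.15
position: [0.498, 0.1892, 0.1149]
orientation: [[-0.543, 0.84, 0.0], [0.84, 0.543, 0.0], [-0.0, 0.0, -1.0]]
ft_force: [-0.9, 0.5, -0.0]
width: 0.0469
gripper_force: 0.0
clock: 9.65
position: [0.543, 0.2367, 0.1148]
orientation: [[-0.847, 0.532, 0.0], [0.532, 0.847, 0.0], [-0.0, 0.0, -1.0]]
ft_force: [-0.7, 0.4, -0.1]
width: 0.0472
gripper_force: 0.0
clock: 10.15
position: [0.588, 0.2842, 0.1147]
orientation: [[-0.992, 0.124, -0.0], [0.124, 0.992, -0.0], [0.0, -0.0, -1.0]]
ft_force: [0.2, -0.0, 0.2]
width: 0.0469
gripper_force: 0.0
clock: 10.65
position: [0.6013, 0.3025, 0.1146]
orientation: [[-1.0, 0.017, -0.0], [0.017, 1.0, -0.0], [0.0, -0.0, -1.0]]
ft_force: [-0.2, 0.5, -0.2]
width: 0.0469
gripper_force: 0.0
```

```bash
python3 -m crank '[[[0.16,0.02,-0.4],0,0],[[0,0,-0.4],0,0],[[0,0,-0.4],0,0],[[0,0,-0.4],0,0],[[0,0,-0.16],0,0]]'; python3 -m crank '[[[0,0,0],0,0],[[0,0,0],0,-1],[[0,0,0],0,-1],[[0,0,0],0,-1],[[0,0,0],0,-1]]'; python3 -m crank '[[[0,0,0],0,-1],[[0,0,0],0,-1],[[0,0,0],0,-1],[[0,0,0.3],0,-1],[[0,0,0],0,-1]]'
```

```text
clock: 11.15
position: [0.608, 0.3029, 0.0244]
orientation: [[-1.0, 0.017, -0.004], [0.017, 1.0, -0.001], [0.004, -0.001, -1.0]]
ft_force: [-1.4, -0.5, -0.6]
width: 0.0469
gripper_force: 0.0
clock: 11.65
position: [0.6101, 0.3039, 0.0276]
orientation: [[-1.0, 0.016, 0.001], [0.016, 1.0, 0.0], [-0.001, 0.0, -1.0]]
ft_force: [0.4, 0.1, -0.3]
width: 0.0183
gripper_force: 0.0
clock: 12.15
position: [0.6111, 0.3042, 0.0442]
orientation: [[-1.0, 0.016, 0.004], [0.016, 1.0, 0.001], [-0.004, 0.001, -1.0]]
ft_force: [0.7, 0.6, 0.3]
width: 0.0102
gripper_force: 30.0
```

```bash
python3 -m crank '[[[0,0,0.5],0,-1],[[-0.18,-0.7,0.4],0.14,-1],[[-0.18,-0.7,0],0.16,-1],[[-0.18,-0.7,0],0.16,-1],[[-0.18,-0.7,0],0.16,-1]]'; python3 -m crank '[[[-0.18,-0.7,0],0.16,-1],[[-0.18,-0.7,0],0.16,-1],[[-0.18,-0.7,0],0.16,-1],[[-0.18,-0.7,0],0.16,-1],[[-0.18,-0.7,0],0.16,-1]]';  python3 -m crank '[[[-0.18,-0.7,0],0.16,-1],[[-0.18,-0.7,0],0.16,-1],[[0,0,0],0,-1],[[0,0,0],0,-1],[[0,0,0],0,-1]]'
```

```text
clock: 12.65
position: [0.5734, 0.1626, 0.0873]
orientation: [[-0.999, -0.039, 0.001], [-0.039, 0.999, 0.0], [-0.001, -0.0, -1.0]]
ft_force: [0.5, 0.6, -0.5]
width: 0.0097
gripper_force: 30.0
clock: 13.15
position: [0.5283, -0.0126, 0.0872]
orientation: [[-0.994, -0.108, 0.001], [-0.108, 0.994, -0.0], [-0.001, -0.0, -1.0]]
ft_force: [1.1, 0.8, -1.0]
width: 0.0098
gripper_force: 30.0
clock: 13.65
position: [0.5109, -0.0804, 0.0868]
orientation: [[-0.991, -0.136, 0.0], [-0.136, 0.991, 0.0], [-0.0, 0.0, -1.0]]
ft_force: [-0.9, -0.0, -1.0]
width: 0.01
gripper_force: 30.0
```

```bash
python3 -m crank '[[[-0.06,-0.35,0],0,-1],[[-0.06,-0.35,0],0,-1],[[0,0,-0.3],0,-1],[[0,0,-0.3],0,-1],[[0,0,-0.3],0,-1]]'; python3 -m crank '[[[0,0,-0.1],0,-1],[[0,0,-0.06],0,-1],[[0,0,-0.03],0,-1],[[0,0,0],0,-1],[[0,0,0],0,-1]]'
```

```text
clock: 14.15
position: [0.5051, -0.115, 0.0413]
orientation: [[-0.991, -0.137, 0.0], [-0.137, 0.991, -0.0], [-0.0, -0.0, -1.0]]
ft_force: [0.1, -0.6, -1.2]
width: 0.0096
gripper_force: 30.0
clock: 14.65
position: [0.5052, -0.1163, 0.0329]
orientation: [[-0.991, -0.135, 0.001], [-0.135, 0.991, -0.0], [-0.001, -0.001, -1.0]]
ft_force: [0.7, -0.1, -0.5]
width: 0.0099
gripper_force: 30.0
```

```bash
python3 -m crank '[[[0,0,-0.03],0,-1],[[0,0,0],0,-0.4],[[0,0,0],0,-0.4],[[0,0,0],0,-0.4],[[0,0,0.3],0,-0.4]]'; python3 -m crank '[[[0,0,0.6],0,-0.4],[[0,0,0.6],-1,-0.4],[[0.12,-0.2,0.4],-1,1],[[0.12,-0.2,0],-1,1],[[0.12,-0.2,0],-1,1]]'; python3 -m crank '[[[0.13,-0.22,0],-1,1],[[0.13,-0.22,0],-1,1],[[0.13,-0.22,0],-1,1],[[0.13,-0.22,0],-1,1],[[0.13,-0.22,0],-1,1]]'; python3 -m crank '[[[0.13,-0.22,0],-1,1],[[0.13,-0.22,0],-1,1],[[0.13,-0.22,0],-1,1],[[0.13,-0.22,0],-1,1],[[0.13,-0.22,0],-1,1]]'; python3 -m crank '[[[0.13,-0.22,0],-1,1],[[0.13,-0.22,0],-1,1],[[0.13,-0.22,0],-1,1],[[0,0,0],-1,1],[[0,0,0],0,1]]'; python3 -m crank '[[[0,0,0],0,1]]'
```

```text
clock: 15.15
position: [0.5031, -0.1155, 0.0445]
orientation: [[-0.991, -0.135, -0.004], [-0.135, 0.991, 0.002], [0.004, 0.002, -1.0]]
ft_force: [-1.1, 0.5, -0.2]
width: 0.0283
gripper_force: 0.0
clock: 15.65
position: [0.5238, -0.1469, 0.1283]
orientation: [[-0.977, 0.215, 0.003], [0.215, 0.977, -0.002], [-0.003, -0.001, -1.0]]
ft_force: [0.0, 0.0, -0.5]
width: 0.049
gripper_force: 0.0
clock: 16.15
position: [0.5557, -0.2018, 0.1271]
orientation: [[-0.794, 0.608, 0.001], [0.608, 0.794, -0.001], [-0.001, 0.0, -1.0]]
ft_force: [0.2, -0.1, 0.7]
width: 0.089
gripper_force: 0.0
clock: 16.65
position: [0.5881, -0.2568, 0.1271]
orientation: [[-0.463, 0.886, 0.001], [0.886, 0.463, -0.001], [-0.001, 0.001, -1.0]]
ft_force: [-0.0, -0.4, 0.6]
width: 0.0937
gripper_force: 0.0
clock: 17.15
position: [0.6075, -0.2897, 0.1269]
orientation: [[-0.135, 0.991, 0.001], [0.991, 0.135, -0.001], [-0.001, 0.001, -1.0]]
ft_force: [-0.6, -0.3, 0.4]
width: 0.094
gripper_force: 0.0
clock: 17.25
position: [0.6072, -0.2892, 0.1265]
orientation: [[-0.137, 0.991, 0.0], [0.991, 0.137, -0.0], [-0.0, 0.0, -1.0]]
ft_force: [-0.6, 0.3, 0.7]
width: 0.094
gripper_force: 0.0
```

```bash
python3 - <<'E'
from h import *
im=[]
c=read_camera("scene"); cv2.imwrite("pics/s2.png",c["color"]); d=read_camera("top"); cv2.imwrite("pics/t2.png",d["color"])
u,v=proj(c,[.485,.02,.0]).astype(int); cv2.imwrite("pics/m2.png",np.hstack([cv2.resize(c["color"][v-65:v+65,u-95:u+95],(400,274)),cv2.resize(d["color"][145:275,155:345],(400,274))]))
E
```

```text
(no output)
```

View pics/m2.png

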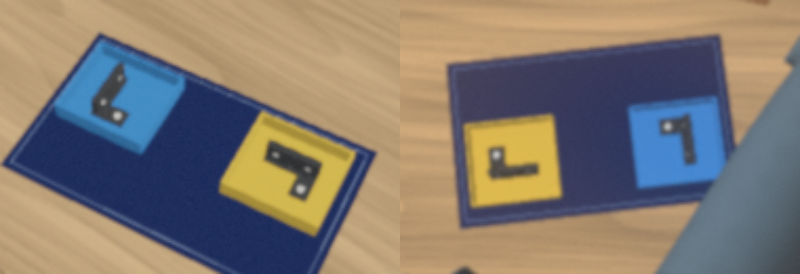

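Both brackets lie flat in their trays: the left one in blue at (690,140) in the right half, the right one in yellow at (512,162). Now the tub.

```bash
python3 -m crank '[[[0.24,-0.26,0],0,1],[[0,0,-0.4],0,1],[[0,0,-0.4],0,1],[[0,0,-0.4],0,1],[[0,0,-0.4],0,1]]'; python3 -m crank '[[[0,0,0],0,1],[[0,0,0],0,1],[[0,0,0],0,-1],[[0,0,0],0,-1],[[0,0,0],0,-1]]' 30; python3 -m crank '[[[0,0,0],0,-1],[[0,0,0],0,-1],[[0,0,0],0,-1],[[0,0,0.5],0,-1],[[0,0,0.4],0,-1]]'; python3 -m crank '[[[0,0,0],0,-1],[[0,0,0],0,-1]]'
```

```text
clock: 17.85
position: [0.6191, -0.302, 0.0452]
orientation: [[-0.136, 0.991, 0.0], [0.991, 0.136, -0.0], [-0.0, 0.0, -1.0]]
ft_force: [0.3, 0.4, -0.6]
width: 0.0938
gripper_force: 0.0
clock: 18.35
position: [0.6197, -0.3026, 0.0469]
orientation: [[-0.135, 0.991, 0.001], [0.991, 0.135, -0.001], [-0.001, 0.001, -1.0]]
ft_force: [0.6, -0.9, -1.0]
width: 0.073
gripper_force: 0.0
clock: 18.85
position: [0.6187, -0.3017, 0.0901]
orientation: [[-0.135, 0.991, -0.001], [0.991, 0.135, 0.001], [0.002, -0.001, -1.0]]
ft_force: [-0.7, -0.3, -1.6]
width: 0.0578
gripper_force: 30.0
clock: 19.05
position: [0.619, -0.302, 0.0901]
orientation: [[-0.135, 0.991, -0.0], [0.991, 0.135, 0.0], [0.0, -0.0, -1.0]]
ft_force: [-0.2, -1.3, -2.2]
width: 0.0577
gripper_force: 30.0
```

```bash
python3 -m crank '[[[0,0,0.5],0,-1],[[-0.26,0.64,0],0,-1],[[-0.26,0.64,0],0,-1],[[-0.26,0.64,0],0,-1],[[-0.26,0.64,0],0,-1]]'; python3 -m crank '[[[-0.26,0.64,0],0,-1],[[-0.26,0.64,0],0,-1],[[-0.26,0.64,0],0,-1],[[-0.26,0.64,0],0,-1],[[-0.26,0.64,0],0,-1]]'; python3 -m crank '[[[-0.26,0.64,0],0,-1],[[0,0,0],0,-1],[[0,0,0],0,-1],[[0,0,0],0,-1]]'
```

```text
clock: 19.55
position: [0.5654, -0.1724, 0.1134]
orientation: [[-0.135, 0.991, -0.003], [0.991, 0.135, 0.002], [0.002, -0.003, -1.0]]
ft_force: [-0.4, -0.4, -2.1]
width: 0.0576
gripper_force: 30.0
clock: 20.05
position: [0.5003, -0.0127, 0.1138]
orientation: [[-0.135, 0.991, -0.003], [0.991, 0.135, 0.001], [0.001, -0.003, -1.0]]
ft_force: [0.9, -0.4, -1.4]
width: 0.0577
gripper_force: 30.0
clock: 20.45
position: [0.4893, 0.0171, 0.1152]
orientation: [[-0.135, 0.991, -0.001], [0.991, 0.135, -0.0], [-0.0, -0.001, -1.0]]
ft_force: [0.4, 0.2, -1.5]
width: 0.0574
gripper_force: 30.0
```

```bash
python3 -m crank '[[[-0.07,0.07,-0.3],0,-1],[[0,0,-0.3],0,-1],[[0,0,-0.3],0,-1],[[0,0,-0.3],0,-1],[[0,0,-0.1],0,-1]]'; python3 -m crank '[[[0,0,-0.04],0,-1],[[0,0,0],0,-1],[[0,0,0],0,-1]]'
```

```text
clock: 20.95
position: [0.4849, 0.0204, 0.049]
orientation: [[-0.133, 0.991, -0.003], [0.991, 0.133, 0.0], [0.001, -0.003, -1.0]]
ft_force: [0.1, 0.6, -1.5]
width: 0.0573
gripper_force: 30.0
clock: 21.25
position: [0.4864, 0.021, 0.0494]
orientation: [[-0.135, 0.991, 0.001], [0.991, 0.135, -0.0], [-0.0, 0.001, -1.0]]
ft_force: [0.2, 0.5, -2.2]
width: 0.0576
gripper_force: 30.0
```

```bash
python3 -m crank '[[[0,0,-0.04],0,-1],[[0,0,-0.02],0,-1],[[0,0,0],0,-1],[[0,0,0],0,-1]]'; python3 -m crank '[[[0,0,0],0,0.6],[[0,0,0],0,0.9],[[0,0,0],0,0.9],[[0,0,0],0,0.9],[[0,0,0],0,0.9]]'; python3 -m crank '[[[0,0,0.3],0,0.9],[[0,0,0.6],0,0.9],[[0,0,0.6],0,0.9],[[0,0,0.4],0,0.9],[[0,0,0],0,0.9]]'
```

```text
clock: 21.65
position: [0.486, 0.0212, 0.0461]
orientation: [[-0.135, 0.991, 0.001], [0.991, 0.135, -0.0], [-0.0, 0.001, -1.0]]
ft_force: [-0.2, -0.3, -1.0]
width: 0.0573
gripper_force: 30.0
clock: 22.15
position: [0.4857, 0.0213, 0.0458]
orientation: [[-0.135, 0.991, 0.0], [0.991, 0.135, -0.0], [-0.0, 0.0, -1.0]]
ft_force: [-0.2, 1.2, -0.3]
width: 0.089
gripper_force: 0.0
clock: 22.65
position: [0.4879, 0.0209, 0.1438]
orientation: [[-0.135, 0.991, 0.007], [0.991, 0.135, -0.001], [-0.002, 0.006, -1.0]]
ft_force: [-0.3, 1.9, -0.7]
width: 0.0891
gripper_force: 0.0
```

```bash
python3 -m crank '[[[0.07,0.61,0],0,0.3],[[0.07,0.61,0],0,0.3],[[0.07,0.61,0],0,0.3],[[0.07,0.61,0],0,0.3],[[0.07,0.61,0],0,0.3]]'; python3 -m crank '[[[0.07,0.61,0],0,0.3],[[0.07,0.61,0],0,0.3],[[0.07,0.61,0],0,0.3],[[0.07,0.61,0],0,0.3],[[0.07,0.61,0],0,0.3]]'; python3 -m crank '[[[0.07,0.61,0],0,0.3],[[0.07,0.61,0],0,0.3],[[0.07,0.61,0],0,0.3],[[0,0,0],0,0.3],[[0,0,0],0,0.3]]'; python3 -m crank '[[[0,0,0],0,0.3]]'
```

```text
clock: 23.15
position: [0.5023, 0.1749, 0.1389]
orientation: [[-0.135, 0.991, -0.002], [0.991, 0.135, -0.0], [-0.0, -0.002, -1.0]]
ft_force: [-0.2, -0.0, -0.2]
width: 0.0611
gripper_force: 0.0
clock: 23.65
position: [0.5198, 0.3272, 0.1386]
orientation: [[-0.135, 0.991, -0.003], [0.991, 0.135, -0.001], [-0.001, -0.003, -1.0]]
ft_force: [0.2, -0.2, -0.1]
width: 0.0608
gripper_force: 0.0
clock: 24.15
position: [0.5303, 0.4175, 0.1387]
orientation: [[-0.136, 0.991, -0.002], [0.991, 0.136, -0.002], [-0.001, -0.003, -1.0]]
ft_force: [0.3, 0.1, -0.8]
width: 0.0611
gripper_force: 0.0
clock: 24.25
position: [0.5307, 0.4167, 0.1395]
orientation: [[-0.135, 0.991, -0.002], [0.991, 0.135, -0.001], [-0.001, -0.002, -1.0]]
ft_force: [0.0, -0.1, -0.1]
width: 0.0613
gripper_force: 0.0
```

```bash
python3 -m crank '[[[-0.03,0.06,-0.5],0,0.3],[[0,0,-0.5],0,0.3],[[0,0,-0.5],0,0.3],[[0,0,-0.4],0,0.3],[[0,0,-0.4],0,0.3]]'; python3 -m crank '[[[0,0,0],0,0.3],[[0,0,0],0,0.3],[[0,0,0],0,-1],[[0,0,0],0,-1],[[0,0,0],0,-1]]' 15; python3 -m crank '[[[0,0,0],0,-1],[[0,0,0],0,-1],[[0,0,0],0,-1],[[0,0,0],0,-1]]'
```

```text
clock: 24.75
position: [0.5295, 0.4193, 0.0245]
orientation: [[-0.134, 0.991, -0.001], [0.991, 0.134, -0.001], [-0.0, -0.001, -1.0]]
ft_force: [-0.1, -0.8, -0.0]
width: 0.0612
gripper_force: 0.0
clock: 25.25
position: [0.5303, 0.4211, 0.0269]
orientation: [[-0.135, 0.991, 0.002], [0.991, 0.135, 0.001], [0.001, 0.002, -1.0]]
ft_force: [0.9, 0.0, 0.6]
width: 0.0408
gripper_force: 0.0
clock: 25.65
position: [0.5299, 0.421, 0.0264]
orientation: [[-0.135, 0.991, 0.0], [0.991, 0.135, 0.0], [0.0, 0.001, -1.0]]
ft_force: [-1.1, -1.4, 5.8]
width: 0.0336
gripper_force: 15.0
```

```bash
python3 -m crank '[[[0,0,0.5],0,-1],[[0,0,0.5],0,-1],[[0,0,0.5],0,-1],[[0,0,0.6],0,-1],[[0,0,0.2],0,-1]]'; python3 -m crank '[[[-0.07,-0.6,0],0,-1],[[-0.07,-0.6,0],0,-1],[[-0.07,-0.6,0],0,-1],[[-0.07,-0.6,0],0,-1],[[-0.07,-0.6,0],0,-1]]'; python3 -m crank '[[[-0.07,-0.6,0],0,-1],[[-0.07,-0.6,0],0,-1],[[-0.07,-0.6,0],0,-1],[[-0.07,-0.6,0],0,-1],[[0,0,0],0,-1]]'
python3 - <<'E'
from fit import *
from functools import reduce
cams={c:read_camera(c) for c in("top","scene")}
for l,xy in dict(tub=(.4857,.021)).items():
    for c in cams:
        m=mask(l,c,cams[c],xy)
        if m is not None: print(c,m.sum(),fit([cams[c]],[m],M[l],(*xy,0),yaw=False))
cv2.imwrite("pics/p3.png",cams["scene"]["color"])
E
```

```text
clock: 26.15
position: [0.5311, 0.4216, 0.1439]
orientation: [[-0.135, 0.991, 0.004], [0.991, 0.135, 0.003], [0.002, 0.005, -1.0]]
ft_force: [0.3, -0.3, -0.4]
width: 0.0333
gripper_force: 15.0
clock: 26.65
position: [0.5113, 0.2694, 0.1393]
orientation: [[-0.135, 0.991, -0.002], [0.991, 0.135, -0.001], [-0.0, -0.002, -1.0]]
ft_force: [-0.3, 1.1, -0.3]
width: 0.0337
gripper_force: 15.0
clock: 27.15
position: [0.4973, 0.1484, 0.1394]
orientation: [[-0.132, 0.991, -0.002], [0.991, 0.132, -0.001], [-0.0, -0.002, -1.0]]
ft_force: [0.4, 0.2, 0.3]
width: 0.0338
gripper_force: 15.0
top 304.0 (array([0.48633087, 0.02376814, 0.        ]), np.float64(0.11933694530443757))
scene 596.0 (array([0.48848643, 0.01998144, 0.        ]), np.float64(0.0698973549151204))
```

View pics/p3.png

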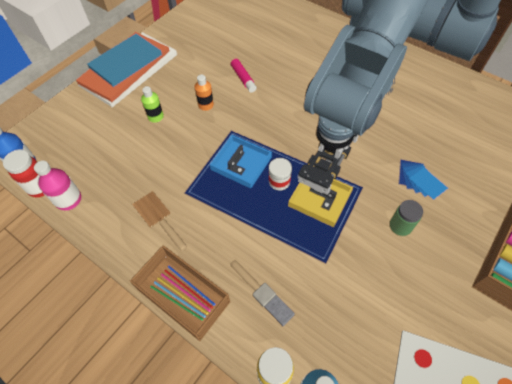

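The tub stands at (280,174) between the trays at about (0.487, 0.022). The pot has left the table and is in the gripper. Moving over the tub.

```bash
python3 -m crank '[[[-0.05,-0.5,0],0,-1],[[-0.05,-0.5,0],0,-1],[[-0.05,-0.5,0],0,-1],[[-0.05,-0.5,0],0,-1],[[-0.02,-0.5,0],0,-1]]'; python3 -m crank '[[[0,0,0],0,-1],[[0,0,0],0,-1],[[0,0,0],0,-1]]'
```

```text
clock: 27.85
position: [0.4872, 0.0259, 0.1406]
orientation: [[-0.137, 0.991, -0.0], [0.991, 0.137, 0.0], [0.0, -0.0, -1.0]]
ft_force: [0.5, -0.5, -1.6]
width: 0.0337
gripper_force: 15.0
clock: 28.15
position: [0.4872, 0.027, 0.1406]
orientation: [[-0.137, 0.991, -0.0], [0.991, 0.137, 0.0], [0.0, -0.0, -1.0]]
ft_force: [-0.1, -0.3, 0.3]
width: 0.0339
gripper_force: 15.0
```

```bash
python3 -m crank '[[[0,-0.09,-0.3],0,-1],[[0,0,-0.3],0,-1],[[0,0,-0.2],0,-1],[[0,0,0],0,-1],[[0,0,0],0,-1]]'; python3 -m crank '[[[0,0,-0.03],0,-1],[[0,0,0],0,-1],[[0,0,0],0,-1]]'; python3 - <<'E'
from h import *
c=read_camera("scene"); u,v=proj(c,[.487,.02,.07]).astype(int); cv2.imwrite("pics/p4.png",cv2.resize(c["color"][v-35:v+35,u-45:u+45],(720,560),interpolation=cv2.INTER_CUBIC))
E
```

```text
clock: 28.65
position: [0.4873, 0.0218, 0.1009]
orientation: [[-0.136, 0.991, 0.0], [0.991, 0.136, 0.0], [0.0, 0.0, -1.0]]
ft_force: [0.4, 0.0, 0.4]
width: 0.0334
gripper_force: 15.0
clock: 28.95
position: [0.4875, 0.0212, 0.0996]
orientation: [[-0.135, 0.991, 0.001], [0.991, 0.135, -0.0], [-0.0, 0.001, -1.0]]
ft_force: [-0.4, -0.1, 1.2]
width: 0.0335
gripper_force: 15.0
```

View pics/p4.png

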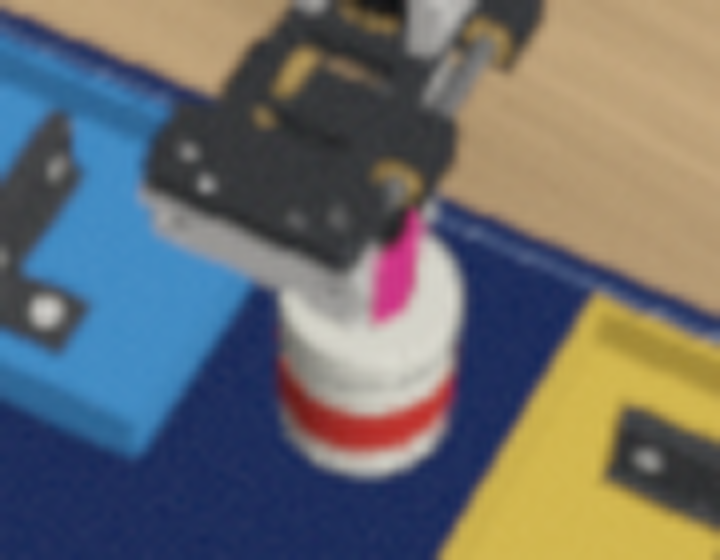

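The magenta pot is held just above the lid, roughly centred (pot edge at (395,300), lid about (372,290)). Lower in small steps.

```bash
python3 -m crank '[[[0,0,-0.03],0,-1],[[0,0,0],0,-1],[[0,0,0],0,-1]]'; python3 -m crank '[[[0,0,-0.03],0,-1],[[0,0,0],0,-1],[[0,0,0],0,-1]]'
```

```text
clock: 29.3
position: [0.4871, 0.0213, 0.0977]
orientation: [[-0.135, 0.991, -0.0], [0.991, 0.135, 0.0], [0.0, -0.0, -1.0]]
ft_force: [0.2, 0.8, 0.6]
width: 0.0331
gripper_force: 15.0
clock: 29.6
position: [0.4874, 0.0212, 0.0964]
orientation: [[-0.135, 0.991, 0.0], [0.991, 0.135, -0.0], [-0.0, 0.0, -1.0]]
ft_force: [-0.1, -0.0, 1.3]
width: 0.0337
gripper_force: 15.0
```

```bash
python3 -m crank '[[[0,0,0],0,0.1],[[0,0,0],0,0.3],[[0,0,0],0,0.3],[[0,0,0],0,0.3],[[0,0,0.2],0,0.3]]'; python3 -m crank '[[[0,0,0.5],0,0.3],[[0,0,0.6],0,0.3],[[0,0,0.6],0,1],[[0,0,0.3],0,1],[[0,0,0],0,1]]'; python3 -m crank '[[[-0.16,-0.58,0],0,1],[[-0.16,-0.58,0],0,1],[[-0.16,-0.58,0],0,1],[[-0.16,-0.58,0],0,1],[[-0.16,-0.58,0],0,1]]'; python3 -m crank '[[[-0.16,-0.58,0],0,1],[[-0.16,-0.58,0],0,1],[[-0.16,-0.58,0],0,1],[[-0.16,-0.58,0],0,1],[[-0.16,-0.58,0],0,1]]'; python3 - <<'E'
from fit import *
cams={c:read_camera(c) for c in("top","scene")}
for l,xy in dict(pot=(.487,.021),orange_bottle=(.392,-.327),green_bottle=(.518,-.42)).items():
    for c in cams:
        m=mask(l,c,cams[c],xy,45)
        if m is not None: print(l,c,m.sum(),fit([cams[c]],[m],M[l],(*xy,0),.07 if l=="pot" else 0,yaw=False))
c=cams["scene"];u,v=proj(c,[.487,.02,.07]).astype(int); cv2.imwrite("pics/p5.png",cv2.resize(c["color"][v-35:v+35,u-45:u+45],(720,560),interpolation=cv2.INTER_CUBIC))
E
```

```text
clock: 30.1
position: [0.486, 0.0215, 0.1053]
orientation: [[-0.135, 0.991, -0.003], [0.991, 0.135, 0.001], [0.001, -0.003, -1.0]]
ft_force: [-0.8, 0.4, -0.7]
width: 0.0608
gripper_force: 0.0
clock: 30.6
position: [0.489, 0.021, 0.2097]
orientation: [[-0.135, 0.991, 0.006], [0.991, 0.135, -0.001], [-0.002, 0.006, -1.0]]
ft_force: [0.4, -0.2, -0.1]
width: 0.0819
gripper_force: 0.0
clock: 31.1
position: [0.4461, -0.1245, 0.2052]
orientation: [[-0.135, 0.991, -0.001], [0.991, 0.135, 0.001], [0.001, -0.001, -1.0]]
ft_force: [0.9, -1.0, 0.5]
width: 0.0942
gripper_force: 0.0
clock: 31.6
position: [0.4062, -0.2694, 0.2051]
orientation: [[-0.135, 0.991, -0.001], [0.991, 0.135, 0.001], [0.001, -0.001, -1.0]]
ft_force: [0.1, -0.7, 0.1]
width: 0.0938
gripper_force: 0.0
pot top 1348.0 (array([0.37645557, 0.0134054 , 0.        ]), np.float64(1.0887385814860069))
pot scene 207.0 (array([0.48805667, 0.01792596, 0.        ]), np.float64(0.2051908686179786))
orange_bottle scene 436.0 (array([ 0.39068844, -0.3286365 ,  0.        ]), np.float64(0.22511243029321823))
green_bottle top 127.0 (array([ 0.52026746, -0.41983459,  0.        ]), np.float64(2.075714065153621))
green_bottle scene 531.0 (array([ 0.51850256, -0.4246771 ,  0.        ]), np.float64(0.07923636497913665))
```

View pics/p5.png

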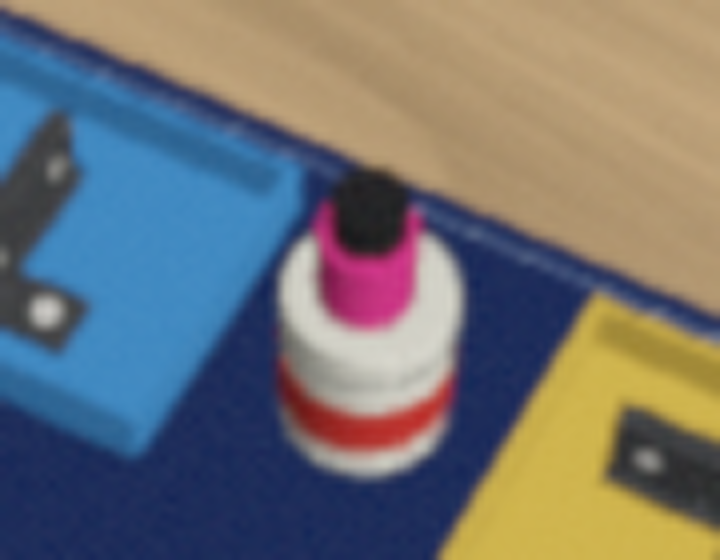

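The pot stands upright in the middle of the lid at (367,290). Now the orange bottle.

```bash
python3 -m crank '[[[-0.12,-0.5,0],0,1],[[-0.12,-0.5,0],0,1],[[0,0,0],0,1],[[0,0,0],0,1],[[0,0,0],0,1]]'
```

```text
clock: 32.5
position: [0.3955, -0.3176, 0.2061]
orientation: [[-0.136, 0.991, -0.0], [0.991, 0.136, 0.001], [0.001, -0.0, -1.0]]
ft_force: [0.7, -0.2, -0.3]
width: 0.0939
gripper_force: 0.0
```

```bash
python3 -m crank '[[[-0.07,-0.17,-0.3],0,1],[[0,0,-0.6],0,1],[[0,0,-0.6],0,1],[[0,0,-0.6],0,1],[[0,0,-0.5],0,1]]'; python3 -m crank '[[[0,0,-0.36],0,1],[[0,0,0],0,1],[[0,0,0],0,1],[[0,0,0],0,-1],[[0,0,0],0,-1]]' 25; python3 -m crank '[[[0,0,0],0,-1],[[0,0,0],0,-1],[[0,0,0],0,-1],[[0,0,0],0,-1],[[0,0,0],0,-1]]'
```

```text
clock: 33.0
position: [0.3908, -0.3261, 0.0735]
orientation: [[-0.136, 0.991, -0.001], [0.991, 0.136, 0.002], [0.002, -0.001, -1.0]]
ft_force: [-0.2, -1.0, -0.2]
width: 0.0942
gripper_force: 0.0
clock: 33.5
position: [0.3923, -0.3279, 0.0595]
orientation: [[-0.135, 0.991, 0.001], [0.991, 0.135, -0.002], [-0.002, 0.001, -1.0]]
ft_force: [0.3, 0.6, -0.1]
width: 0.0817
gripper_force: 0.0
clock: 34.0
position: [0.3915, -0.3273, 0.0584]
orientation: [[-0.135, 0.991, -0.001], [0.991, 0.135, -0.0], [0.0, -0.001, -1.0]]
ft_force: [-2.8, -0.5, 1.8]
width: 0.0498
gripper_force: 25.0
```

```bash
python3 -m crank '[[[0,0,0.5],0,-1],[[0,0,0.7],0,-1],[[0,0,0.7],0,-1],[[0,0,0.7],0,-1],[[0,0,0.6],0,-1]]'; python3 -m crank '[[[0.23,0.6,0],0,-1],[[0.23,0.6,0],0,-1],[[0.23,0.6,0],0,-1],[[0.23,0.6,0],0,-1],[[0.23,0.6,0],0,-1]]'; python3 -m crank '[[[0.23,0.6,0],0,-1],[[0.23,0.6,0],0,-1],[[0.23,0.6,0],0,-1],[[0.23,0.6,0],0,-1],[[0.23,0.6,0],0,-1]]';  python3 -m crank '[[[0.23,0.6,0],0,-1],[[0.23,0.6,0],0,-1],[[0.23,0.6,0],0,-1],[[0.23,0.6,0],0,-1],[[0.23,0.6,0],0,-1]]'; python3 -m crank '[[[0.23,0.6,0],0,-1],[[0,0,0],0,-1],[[0,0,0],0,-1],[[0,0,0],0,-1],[[0,0,0],0,-1]]'
```

```text
clock: 34.5
position: [0.3917, -0.3271, 0.2197]
orientation: [[-0.135, 0.991, 0.001], [0.991, 0.135, -0.0], [-0.0, 0.001, -1.0]]
ft_force: [0.1, -0.3, -1.3]
width: 0.0501
gripper_force: 25.0
clock: 35.0
position: [0.4492, -0.1757, 0.2177]
orientation: [[-0.135, 0.991, -0.0], [0.991, 0.135, 0.001], [0.001, -0.0, -1.0]]
ft_force: [-0.1, -0.9, -0.9]
width: 0.0496
gripper_force: 25.0
clock: 35.5
position: [0.5067, -0.0257, 0.2176]
orientation: [[-0.135, 0.991, -0.001], [0.991, 0.135, 0.0], [0.001, -0.001, -1.0]]
ft_force: [0.2, -0.1, -2.4]
width: 0.0501
gripper_force: 25.0
clock: 36.0
position: [0.5641, 0.1243, 0.2174]
orientation: [[-0.135, 0.991, -0.001], [0.991, 0.135, 0.0], [0.0, -0.001, -1.0]]
ft_force: [0.6, 0.4, -1.0]
width: 0.0497
gripper_force: 25.0
clock: 36.5
position: [0.5754, 0.1518, 0.2181]
orientation: [[-0.134, 0.991, -0.0], [0.991, 0.134, -0.0], [-0.0, -0.0, -1.0]]
ft_force: [0.1, 0.3, -1.6]
width: 0.0495
gripper_force: 25.0
```

```bash
python3 -m crank '[[[-0.04,0.08,-0.5],0,-1],[[0,0,-0.6],0,-1],[[0,0,-0.6],0,-1],[[0,0,-0.6],0,-1],[[0,0,-0.5],0,-1]]'; python3 -m crank '[[[0,0,-0.2],0,-1],[[0,0,-0.1],0,-1],[[0,0,0],0,-1],[[0,0,0],0,-1]]'
```

```text
clock: 37.0
position: [0.573, 0.1558, 0.0767]
orientation: [[-0.134, 0.991, -0.001], [0.991, 0.134, -0.0], [0.0, -0.001, -1.0]]
ft_force: [1.4, 0.1, -2.0]
width: 0.0493
gripper_force: 25.0
clock: 37.4
position: [0.5748, 0.1567, 0.0648]
orientation: [[-0.135, 0.991, 0.003], [0.991, 0.135, 0.0], [-0.0, 0.003, -1.0]]
ft_force: [0.4, 0.6, -1.6]
width: 0.0497
gripper_force: 25.0
```

```bash
python3 -m crank '[[[0,0,-0.06],0,-1],[[0,0,-0.04],0,-1],[[0,0,0],0,-1],[[0,0,0],0,-1]]'; python3 -m crank '[[[0,0,-0.03],0,-1],[[0,0,0],0,-1],[[0,0,0],0,-1]]'
```

```text
clock: 37.8
position: [0.5737, 0.1568, 0.0584]
orientation: [[-0.135, 0.991, 0.0], [0.991, 0.135, -0.0], [-0.0, 0.0, -1.0]]
ft_force: [-0.1, -0.1, -1.8]
width: 0.05
gripper_force: 25.0
clock: 38.1
position: [0.5739, 0.1568, 0.0584]
orientation: [[-0.135, 0.991, -0.001], [0.991, 0.135, -0.0], [-0.0, -0.001, -1.0]]
ft_force: [-4.4, -0.8, 7.4]
width: 0.0498
gripper_force: 25.0
```

Contact with the table. Release, rise, move away and check.

```bash
python3 -m crank '[[[0,0,0.02],0,-1],[[0,0,0],0,0.3],[[0,0,0],0,0.5],[[0,0,0],0,0.5],[[0,0,0],0,0.5]]'; python3 -m crank '[[[0,0,0.4],0,0.5],[[0,0,0.6],0,0.5],[[0,0,0.7],0,0.5],[[0,0,0.7],0,0.5],[[0,0,0.6],0,0.5]]'; python3 -m crank '[[[0,0.6,0],0,0.5],[[0,0.6,0],0,0.5],[[0,0.6,0],0,0.5],[[0,0.6,0],0,0.5],[[0,0.6,0],0,0.5]]'; python3 -m crank '[[[-0.3,0.6,0.3],0,0.5],[[-0.3,0.6,0.3],0,0.5],[[-0.3,0.6,0.3],0,0.5],[[0,0,0],0,0.5],[[0,0,0],0,0.5]]'; python3 - <<'E'
from fit import *
cams={c:read_camera(c) for c in("top","scene")}
B=np.array([.5019,-.1004,.1345]);Y=np.array([.4692,.1416,.1345])
def loc(p,t): c,s=np.cos(t[2]),np.sin(t[2]); d=p[:2]-t[:2]; return np.round([c*d[0]+s*d[1],-s*d[0]+c*d[1]],4)*1000
for l,xy,z,t in[("tub",(.487,.022,0),0,B),("tub",(.487,.022,0),0,Y),("pot",(.487,.021,0),.07,B),("orange_bottle",(.574,.156,0),0,Y),("left_bracket",(.502,-.1,.134),.004,B),("right_bracket",(.469,.1416,1.705),.004,Y)]:
    for c in cams:
        m=mask(l,c,cams[c],xy[:2],25)
        if m is not None:
            cs,_=cv2.findContours(m.astype(np.uint8),cv2.RETR_EXTERNAL,cv2.CHAIN_APPROX_NONE); cv2.drawContours(m,cs,-1,1,-1)
            p,e=fit([cams[c]],[m],M[l],xy,z,yaw="br" in l); print(l,c,np.round(p,3),round(e,2),"local mm",loc(p,t))
cv2.imwrite("pics/f.png",np.hstack([cv2.resize(cams[c]["color"],(400,300)) for c in cams]))
E
```

```text
clock: 38.6
position: [0.5737, 0.1568, 0.0577]
orientation: [[-0.135, 0.991, 0.0], [0.991, 0.135, 0.0], [0.0, 0.0, -1.0]]
ft_force: [-0.6, 0.3, -0.3]
width: 0.0703
gripper_force: 0.0
clock: 39.1
position: [0.5739, 0.1568, 0.2097]
orientation: [[-0.135, 0.991, 0.001], [0.991, 0.135, 0.0], [-0.0, 0.001, -1.0]]
ft_force: [-0.0, -0.1, -0.2]
width: 0.0702
gripper_force: 0.0
clock: 39.6
position: [0.5735, 0.308, 0.2076]
orientation: [[-0.135, 0.991, -0.0], [0.991, 0.135, -0.0], [-0.0, -0.0, -1.0]]
ft_force: [0.2, -0.4, -0.1]
width: 0.0703
gripper_force: 0.0
clock: 40.1
position: [0.5285, 0.3971, 0.2528]
orientation: [[-0.136, 0.991, 0.001], [0.991, 0.136, -0.0], [-0.0, 0.0, -1.0]]
ft_force: [-0.5, -0.4, -0.6]
width: 0.0706
gripper_force: 0.0
tub top [0.488 0.023 0.   ] 0.06 local mm [  2.7 124.5]
tub scene [0.488 0.02  0.   ] 0.55 local mm [  2.  120.9]
tub top [0.488 0.023 0.   ] 0.06 local mm [   2.6 -119.7]
tub scene [0.488 0.02  0.   ] 0.55 local mm [   2.  -123.3]
pot top [0.491 0.022 0.   ] 0.12 local mm [  5.5 122.5]
pot scene [0.49  0.019 0.   ] 0.13 local mm [  3.8 119.5]
orange_bottle top [0.574 0.159 0.   ] 0.18 local mm [106.7   3.3]
orange_bottle scene [0.575 0.155 0.   ] 0.08 local mm [106.2  -0.5]
left_bracket top [ 0.505 -0.1    0.139] 0.12 local mm [3.1 0.2]
left_bracket scene [ 0.505 -0.103  0.154] 0.1 local mm [ 2.3 -2.8]
right_bracket top [0.47  0.143 1.694] 0.13 local mm [1.5 1.4]
right_bracket scene [0.47  0.14  1.699] 0.12 local mm [ 0.8 -1.9]
```

View pics/f.png

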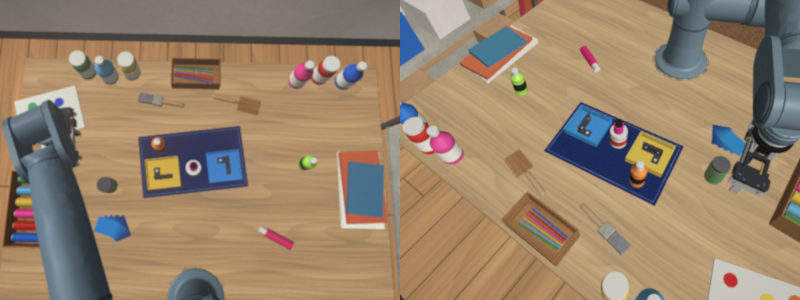

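Both views show both brackets in their trays, the pot on the tub at (619,132), the orange bottle behind the yellow tray at (638,172), and the jar and green bottle standing. All measured offsets are well inside the limits, so I'm handing in.

```bash
python3 -c "
from h import *
print(close_job())"
```

```text
the job is handed in; nothing more can be done
None
```

The mat is set out and the job handed in at about 40 s: in the last pictures everything was in place and upright within limits, with the green bottle and jar standing where they were; the hand-in gave no verdict back.

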